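# Seat the flat-sided bangle stand in its well on the closet island

### The arm

A 6-joint arm with a two-finger parallel gripper is mounted at the origin on the work surface. World frame = base frame: x ahead of the robot, y to its left, z up, the work surface at z = 0. Lengths are in m, angles in degrees, forces in N, time in s.
With the tool pointing down it reaches from about 0.325 to 0.85 m from the base axis. Payload 15.5 kg.
Tool frame: the origin (TCP) lies midway between the tips of the shut fingers; the grasp point (between the pads) lies 19 mm behind it; z points along the fingers, y is the line along which they close (so a half turn about z gives the same grasp; the last joint's range is limited). The gripper opens to 91 mm and grips with 3 to 60 N. Pads are 32 mm wide; open, the fingers measure 118 mm over their backs; the gripper's body (76 mm by 178 mm) begins 60 mm behind the grasp point.
Start: joints at [67.638, 28.281, 77.091, -0, 74.628, -5.472], TCP at [0.182, 0.598, 0.214] pointing down, gripper open.
Joint ranges: [-166.48, 166.48], [-47.26, 123.95], [12.59, 153.08], [-70.14, 250.14], [6.76, 159.57], [-176.63, 176.63]. Speed limits (degrees/s): [108.29, 108.29, 147.25, 172.46, 172.46, 172.46].

### API

Orientations are given as a 3x3 rotation matrix whose columns are the frame's x, y, z axes.
In Python, from bench import ctrl gives the robot as it stands. The module is installed in compiled form; this text tells all that it offers. Calls block until the motion is done:
- ctrl.goto(position, orientation): joint-space move of the TCP to a pose.
- ctrl.move_l(position, vel=0.15, ori=None, contact_N=None): straight line of the TCP; ori=None keeps the orientation; vel is the mean speed in m/s. With contact_N (N) it stops when the force on the tool has changed by that much, and returns True; else False.
- ctrl.movej(angles): joint-space move.
- ctrl.command_gripper(opening): opening from 0.0 (shut) to 1.0 (fully open); the grip force is fixed at half the most; returns when the fingers have stopped.
- ctrl.sleep(seconds).
- ctrl.ik(position, orientation): joint angles nearest the present ones, or None.
- ctrl.read_camera(name): name is "side" or "top" or "wrist"; returns the picture (400x640x3 uint8, blue, green, red); there is no depth.
- ctrl.camera_params(name): a dict with "fx", "fy", "cx", "cy" (pixels), "pose" (4x4, takes a point from camera to world coordinates); the wrist camera has in their place "T_tool_cam" (4x4, takes a point from camera to tool coordinates, whose origin is the TCP and whose axes are the flange's). Camera axes: x right, y up, looking along -z (the intrinsics and any distortion apply to the point x, -y, -z); pixel columns grow to the right and rows downward; lengths in m; the calibration is good to about 2 mm. A picture is of the moment at which its call begins: read the wrist's pose just before it. camera_params takes no time and is no camera call.
A pose or a line that the arm cannot do raises ctrl.MotionError and nothing moves.
- ctrl.sign_off(): hands the job in; it is judged then, once.
Readings, each from a call of its own:
- ctrl.current_t(): time.
- ctrl.current_q(): joint angles.
- ctrl.current_dq(): joint speeds.
- ctrl.current_effort(): joint torques, N m.
- ctrl.current_tool_pos(): TCP position.
- ctrl.current_eef_rot(): TCP orientation.
- ctrl.current_contact_force(): force on the tool from outside, world axes, zero at the start.
- ctrl.current_wrist_torque(): the same for the moment, N m.
- ctrl.current_grip_width(): opening from 0.0 (shut) to 1.0 (fully open).
- ctrl.current_grasp_force(): force on a finger pad.
Only numpy, scipy, OpenCV 4.12 (cv2) and the standard library are available. Lean on these libraries where they do the work, as an engineer would, in place of code of your own. Each camera call takes 0.05 s, during which the arm holds its last target. There are 200 camera calls.

### The job

Pick up the wooden bangle stand whose round foot is cut flat on one side, turn it so that this flat matches the straight side of the empty well in the low white tray, and seat it fully down in that well, upright. Set it in, do not drop it from above, and leave the other two stands where they are.

Things in the scene. Friction and masses are not known exactly. Their poses are not given: they have to be found in the camera images.
- stand_mid (a point): Stand to move: loose pale wood, 84 mm tall, about 160 g. Foot: disc 16 mm thick, radius 36, one side cut flat (a D, 48 mm flat to back, 72 wide). On it a post 22 mm thick (x), 44 wide (y), 68 tall: grip its broad faces. Point: post's centre, 50 mm above the underside. z up; x points square to the broad faces to the foot's flat, 24 mm ahead; round back 24 mm behind.
- well (a point): Empty D-shaped well in the fixed white tray (110 x 240 mm, 18 high). Point: middle of its grey floor, 6 mm above the table, 12 below the tray's top. Outline: the foot's plus 6 mm all round. z up; x to the straight side, 30 mm ahead; round back 30 behind. Seated, the stand's axes agree with these (half a turn off it stays out) and its point is 50 mm above this. Round well 120 mm along +y.
- oblong_mid (a point): A bystander stand, loose, the same wood and post but with a rectangular foot 50 x 72 mm, 16 mm thick. The point lies at the post's centre, 50 mm above its underside; x is at right angles to the post's broad faces. To be left alone.
- round_mid (a point): A bystander stand, loose, the same wood and post but with a plain round foot 68 mm across, 16 mm thick, already seated in the tray's round well. The point lies at the post's centre, 50 mm above its underside; x is at right angles to the post's broad faces. To be left alone.
Not all that is in view belongs to the job. Leave any turquoise look-alike of the part that bears stand_mid alone.

How it is judged (in metres and radians):
At the end, for the whole second after the job is handed in: The flat-sided stand rests at the bottom of the D-shaped well (its point 45 to 54 mm above the well's and within 14 mm sideways), flat to the straight side (under 0.5 rad), upright within 5 degrees, at rest; the other two stands are within 30 mm of where they began (z of stand_mid in the frame of well between 0.045 and 0.054 m and horizontal distance between stand_mid and well below 0.014 m and angle between stand_mid's own z axis and vertical below 0.09 rad and angle between the x axis of stand_mid and the x axis of well, either way round below 0.5 rad and linear speed of stand below 0.02 m/s and distance of each of oblong_mid, round_mid from where it was at the start of the episode below 0.03 m); the robot touches nothing.
It fails at once if the flat-sided stand is dropped: it falls freely with its foot more than 40 mm above the table (height (world z) of stand_mid above 0.095 m and contact force between stand and anything else below 0.02 N and linear speed of stand above 0.1 m/s).
It fails at once if another stand is moved more than 30 mm (distance of any of oblong_mid, round_mid from where it was at the start of the episode above 0.03 m).
It also fails if it takes over 32 s, if anything falls off the work surface, if the arm or the gripper's body presses on something with over 40 N, if the wrist force passes 120 N, or if a joint passes its speed limit or range.

## Working session

There is one attempt and no reset: what is moved stays moved. The work goes in short steps, each a Python script; the robot and the scene stay as the last script left them, time stands still between calls to the robot, and variables do not carry over. Pictures are saved under pics/ and viewed, at most 10 in all, crops included, and the job is handed in when it is done.

```bash
mkdir -p pics
python3 - <<'E'
from bench import ctrl
import cv2,numpy as np
for n in("top","side"):
    cv2.imwrite(f"pics/{n}0.png",ctrl.read_camera(n)); p=ctrl.camera_params(n); print(n,{k:np.round(v,3).tolist() if not isinstance(v,str) else v for k,v in p.items()})
print(ctrl.camera_params("wrist")); print(ctrl.current_eef_rot())
E
```

```text
top {'fx': 400.039, 'fy': 400.039, 'cx': 318.389, 'cy': 195.553, 'pose': [[-0.021, 0.987, -0.159, 0.323], [-0.999, -0.028, -0.038, 0.034], [-0.041, 0.158, 0.987, 0.886], [0.0, 0.0, 0.0, 1.0]]}
side {'fx': 446.709, 'fy': 446.709, 'cx': 323.054, 'cy': 194.644, 'pose': [[0.709, 0.452, -0.541, -0.161], [-0.705, 0.476, -0.526, -0.589], [0.02, 0.754, 0.656, 0.852], [0.0, 0.0, 0.0, 1.0]]}
{'fx': 322.65190815589347, 'fy': 322.65190815589347, 'cx': 317.4516084132558, 'cy': 199.4251983430768, 'T_tool_cam': array([[-2.81173696e-04,  9.56743050e-01,  2.90934110e-01,
         8.25851805e-02],
       [ 9.99999952e-01,  2.30141768e-04,  2.09625281e-04,
         3.81286535e-05],
       [ 1.33601440e-04,  2.90934155e-01, -9.56743069e-01,
        -1.70143381e-01],
       [ 0.00000000e+00,  0.00000000e+00,  0.00000000e+00,
         1.00000000e+00]])}
[[-9.56860490e-01  2.90547455e-01 -4.24183720e-04]
 [ 2.90547750e-01  9.56859886e-01 -1.07916921e-03]
 [ 9.23345187e-05 -1.15586000e-03 -9.99999328e-01]]
```

View pics/top0.png

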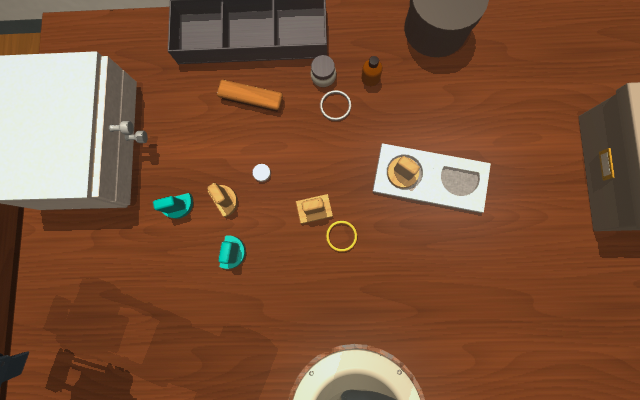

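View pics/side0.png

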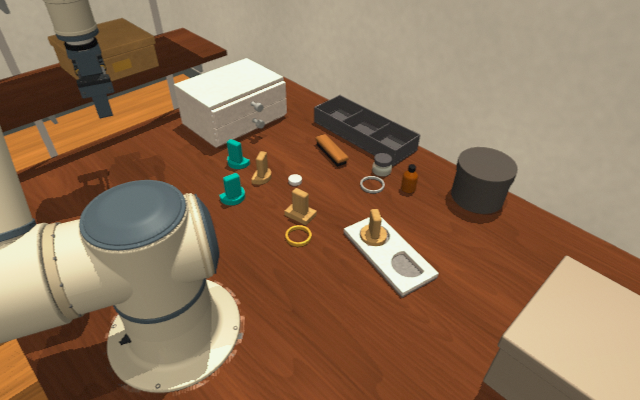

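The top view shows these candidates:
- Wooden stand at (222,199): D foot, so this is the target.
- Wooden stand at (314,208): rectangular foot, the oblong bystander.
- Wooden stand at (404,171): round foot, already in the tray.
- Turquoise look-alikes at (175,205) and (231,252): leave alone.

The empty well is at (460,178). Next I'll check an enlarged crop and take the first measurements.

```bash
cat > h.py <<'E'
from bench import ctrl
import cv2,numpy as np
def cam(n):
    p=ctrl.camera_params(n); 
    if n=="wrist":
        T=np.eye(4);T[:3,:3]=ctrl.current_eef_rot();T[:3,3]=ctrl.current_tool_pos();p["pose"]=T@p["T_tool_cam"]
    return p
def ray(p,uv,z):
    uv=np.atleast_2d(np.float64(uv)); d=np.c_[(uv[:,0]-p["cx"])/p["fx"],-(uv[:,1]-p["cy"])/p["fy"],-np.ones(len(uv))]
    P=np.asarray(p["pose"]); d=d@P[:3,:3].T; o=P[:3,3]
    return o+d*((z-o[2])/d[:,2])[:,None]
def proj(p,X):
    P=np.asarray(p["pose"]); c=(np.atleast_2d(X)-P[:3,3])@P[:3,:3]
    return np.c_[p["cx"]-p["fx"]*c[:,0]/c[:,2],p["cy"]+p["fy"]*c[:,1]/c[:,2]]
E
python3 - <<'E'
from h import *
im=cv2.imread("pics/top0.png")
a=cv2.resize(im[160:240,180:280],None,fx=6,fy=6,interpolation=cv2.INTER_CUBIC)
a=a[:,:]
b=cv2.resize(im[135:215,370:495],None,fx=6,fy=6,interpolation=cv2.INTER_CUBIC)
cv2.imwrite("pics/c1.png",cv2.resize(np.hstack([a,b]),(800,284)))
p=cam("top")
print("table",ray(p,[[222,199],[314,208],[175,205],[231,252]],0.03).round(3)); print("well",ray(p,[[460,180],[404,171]],0.006).round(3))
print("tray corners",ray(p,[[381,145],[490,163],[484,212],[374,192]],0.018).round(3))
E
```

```text
table [[0.458 0.278 0.03 ]
 [0.433 0.077 0.03 ]
 [0.448 0.382 0.03 ]
 [0.343 0.256 0.03 ]]
well [[ 0.49  -0.246  0.006]
 [ 0.514 -0.125  0.006]]
tray corners [[ 0.572 -0.075  0.018]
 [ 0.524 -0.31   0.018]
 [ 0.416 -0.288  0.018]
 [ 0.467 -0.055  0.018]]
```

View pics/c1.png

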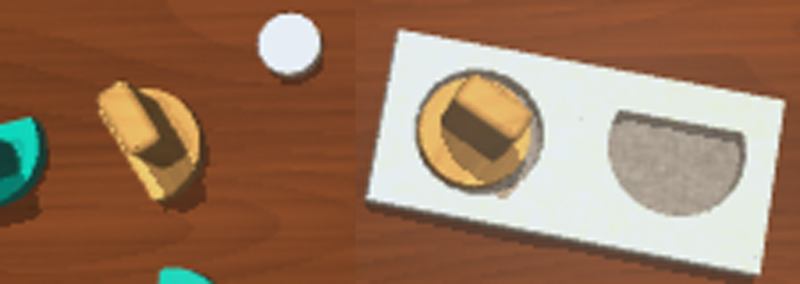

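The crop confirms the wooden D-foot stand at (222,199) in the top view, with its flat facing lower-left (world about (-0.48,0.88)). The well's straight side faces +x, about (0.98,-0.2). I'll go above the stand with the fingers aligned and look from there.

```bash
cat >> h.py <<'E'
def R(a,s):  # a = heading (deg) of part's x axis; tool y = s*that
    a=np.radians(a); y=s*np.array([np.cos(a),np.sin(a),0]); z=np.array([0,0,-1.]); return np.c_[np.cross(y,z),y,z]
E
python3 - <<'E'
from h import *
for s in(1,-1):
    for P,a in(((.458,.278),119),((.49,-.246),-11.5)):
        for z in (.036,.2): 
            q=ctrl.ik((*P,z),R(a,s)); print(s,a,z,None if q is None else np.round(q,1))
s=None
for c in(1,-1):
    if ctrl.ik((.458,.278,.18),R(119,c)) is not None and ctrl.ik((.49,-.246,.18),R(-11.5,c)) is not None:
        q=ctrl.ik((.458,.278,.18),R(119,c));q2=ctrl.ik((.49,-.246,.18),R(-11.5,c))
        m=max(abs(q[5]),abs(q2[5]))
        if s is None or m<s[0]: s=(m,c)
print(s)
ctrl.goto((.458,.278,.18),R(119,s[1]))
p=cam("wrist"); im=ctrl.read_camera("wrist"); cv2.imwrite("pics/w1.png",im); np.save("w1.npy",p["pose"]); print(ctrl.current_t())
E
```

```text
1 119 0.036 [ 24.9  35.2  99.8  -0.   44.9 -94.1]
1 119 0.2 [ 24.9  22.   90.7  -0.   67.3 -94.1]
1 -11.5 0.036 [-32.9  35.9  98.   -0.   46.1 -21.4]
1 -11.5 0.2 [-32.9  23.   89.1  -0.   68.  -21.4]
-1 119 0.036 [24.9 35.2 99.8 -0.  44.9 85.9]
-1 119 0.2 [24.9 22.  90.7 -0.  67.3 85.9]
-1 -11.5 0.036 [-32.9  35.9  98.   -0.   46.1 158.6]
-1 -11.5 0.2 [-32.9  23.   89.1  -0.   68.  158.6]
(np.float64(94.12971719220812), 1)
1.7167
```

View pics/w1.png

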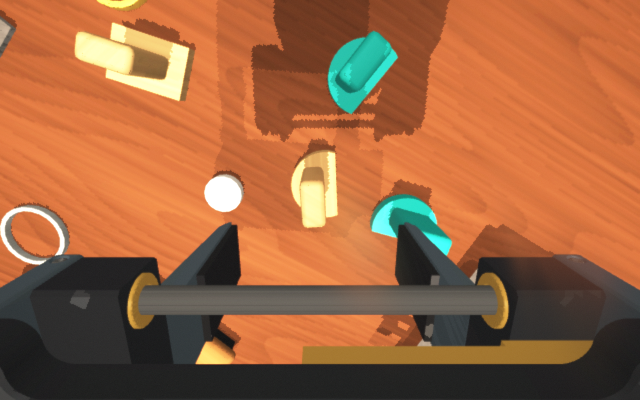

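The wrist view shows the target at about (315,188). Its flat is the right edge near x=336, already almost parallel to the pads. Turquoise pieces are at (405,220) and (365,65), and a white puck is at (223,192). Next I'll measure the flat and the post top.

Run:
```python
from h import *
im=cv2.imread("pics/w1.png"); p=ctrl.camera_params("wrist"); p["pose"]=np.load("w1.npy")
hsv=cv2.cvtColor(im,cv2.COLOR_BGR2HSV)
m=cv2.inRange(hsv,(14,40,60),(32,255,255)); n,l,st,c=cv2.connectedComponentsWithStats(m)
i=l[205,313]; print(st[i],hsv[205,313],hsv[165,333],hsv[240,300],hsv[165,315]); m=(l==i)
for r in range(150,230,4):
    x=np.where(m[r])[0]
    if len(x): print(r,x.min(),x.max(),len(x))
cv2.imwrite("pics/c2.png",cv2.resize(im[140:240,260:400],None,fx=5,fy=5,interpolation=cv2.INTER_CUBIC))
```

```text
[ 291  150   47   78 2895] [ 29  73 255] [ 29  68 255] [ 11 176 232] [ 17 144 228]
150 319 330 12
154 309 335 27
158 303 335 33
162 299 335 37
166 296 335 40
170 294 335 42
174 293 336 44
178 292 336 45
182 291 336 46
186 291 336 46
190 291 336 46
194 292 336 45
198 294 336 43
202 296 337 42
206 299 337 39
210 301 337 37
214 301 337 37
218 302 325 24
222 302 325 24
226 304 322 19
```

View pics/c2.png

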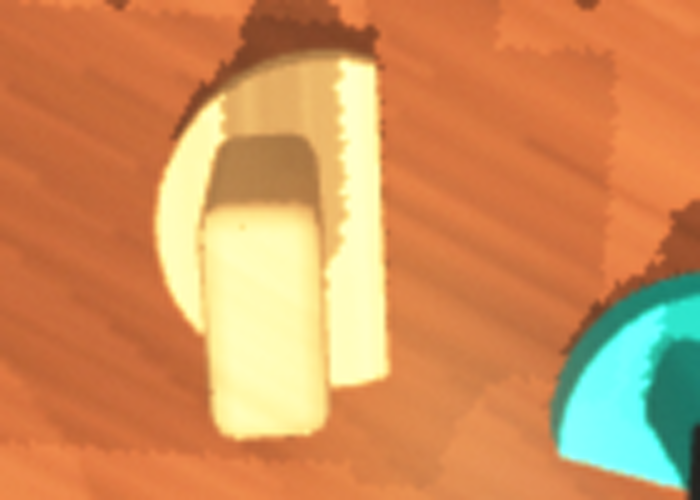

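The crop is unambiguous: the post top face has corners (301,180.6), (324.4,180.6), (325.6,227) and (302.4,227.4), and the flat edge runs (335.4,153) to (337.6,215).

Run:
```python
from h import *
p=ctrl.camera_params("wrist"); p["pose"]=np.load("w1.npy")
t=ray(p,[[301,180.6],[324.4,180.6],[325.6,227],[302.4,227.4]],.084)
f=ray(p,[[335.4,153],[337.6,215]],.016); b=ray(p,[[291,187]],.016)[0]
print("post c",t.mean(0).round(4),"sides",[np.linalg.norm(t[i]-t[i-1]).round(4) for i in range(4)])
ang=lambda v:np.degrees(np.arctan2(v[1],v[0])).round(1)
print("post x ang",ang(t[1]-t[0]+t[2]-t[3]),ang(t[0]-t[3]+t[1]-t[2])+90,"flat",ang(f[0]-f[1])+90,np.linalg.norm(f[0]-f[1]))
d=(f[0]-f[1])/np.linalg.norm(f[0]-f[1]); n=np.array([-d[1],d[0],0])
print("flat-c",(f[0]-t.mean(0))@n,"back",(b-t.mean(0))@n)
print("turq foot near",ray(p,[[372,215],[372,231]],.016).round(3),"puck",ray(p,[[242,192]],.01).round(3))
# well from the top image: contour of grey
im=cv2.imread("pics/top0.png"); pt=cam("top"); hsv=cv2.cvtColor(im,cv2.COLOR_BGR2HSV)
w=cv2.inRange(hsv,(0,0,150),(180,60,255)); n_,l,st,c=cv2.connectedComponentsWithStats(w); i=l[150,390]; 
tr=(l==i).astype(np.uint8); cs,h=cv2.findContours(tr,cv2.RETR_CCOMP,cv2.CHAIN_APPROX_NONE)
for k,q in enumerate(cs):
    if cv2.contourArea(q)>200:
        P=ray(pt,q[:,0],.018)[:,:2].astype(np.float32); print(h[0][k][3],cv2.minAreaRect(P), q[:,0].min(0),q[:,0].max(0))
```

```text
post c [0.4621 0.2768 0.084 ] sides [np.float64(0.0426), np.float64(0.0198), np.float64(0.0422), np.float64(0.0205)]
post x ang 119.5 -59.69999999999999 flat -58.099999999999994 0.06830670664332496
flat-c -0.023900418264831864 back 0.024834508523918886
turq foot near [[0.461 0.349 0.016]
 [0.477 0.359 0.016]] puck [[0.509 0.212 0.01 ]]
-1 ((0.49672555923461914, -0.18121391534805298), (0.24067305028438568, 0.1107422411441803), 77.19789123535156) [373 143] [490 211]
0 ((0.5110200047492981, -0.1214798092842102), (0.07783292979001999, 0.08143164217472076), 54.6705436706543) [386 154] [423 190]
```

Everything agrees with the given sizes: post 42x20 mm, flat +24 mm, back -25 mm, tray 241x111 mm. Now I'll grasp, lift and carry the stand to above the well for a close look.

Run:
```python
from h import *
c=(.4621,.2768); r=R(120.3,1)
ctrl.goto((*c,.12),r); ctrl.move_l((*c,.036),vel=.1,contact_N=8)
print(ctrl.current_tool_pos(),ctrl.current_t())
ctrl.command_gripper(0.0); print("grip",ctrl.current_grip_width()*91,ctrl.current_grasp_force())
ctrl.move_l((*c,.17),vel=.12); print("grip",ctrl.current_grip_width()*91,ctrl.current_grasp_force(),ctrl.current_contact_force())
ctrl.goto((.4834,-.2397,.17),R(-12.8,1)); print(ctrl.current_q(),ctrl.current_t())
p=cam("wrist"); im=ctrl.read_camera("wrist"); cv2.imwrite("pics/w2.png",im); np.save("w2.npy",p["pose"])
```

```text
[0.46252003 0.27700872 0.03664455] 3.0583
grip 22.219273640361052 29.999428689479828
grip 21.99510931053398 29.999383985996246 [ 0.20961665  0.33899803 -1.13626363]
[-3.26463768e+01  2.43044548e+01  9.23654441e+01  1.17762679e-02
  6.33392973e+01 -1.99505954e+01] 7.2583
```

View pics/w2.png

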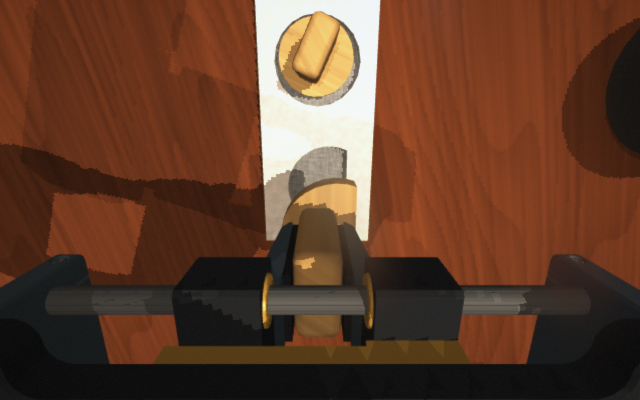

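The stand is held upright with its flat to the right, edge at about x=356. The tray edges run at x≈260 and x≈375, the well's straight side is at x≈347, and the tray's near end is at row ~240. I'll measure the tray and the held foot in this view.

Run:
```python
from h import *
im=cv2.imread("pics/w2.png"); p=ctrl.camera_params("wrist"); p["pose"]=np.load("w2.npy"); hsv=cv2.cvtColor(im,cv2.COLOR_BGR2HSV)
m=(hsv[:,:,1]<70)&(hsv[:,:,2]>120)
L,Rr,F=[],[],[]
for r in list(range(5,140,5))+list(range(145,232,5)):
    x=np.where(m[r,240:400])[0]+240
    if r<140 or 1: L.append((x.min(),r)) if r<140 else None; Rr.append((x.max()+1,r))
wood=(hsv[:,:,0]>12)&(hsv[:,:,1]>70)&(hsv[:,:,2]>90)
for r in range(188,222,4):
    x=np.where(m[r,350:372])[0]+350; F.append((x.min(),r))
fl=lambda u,z:(lambda P:(P.mean(0),cv2.fitLine(P[:,:2].astype(np.float32),cv2.DIST_HUBER,0,.01,.01).ravel()))(ray(p,u,z))
a=lambda v:np.degrees(np.arctan2(*(v[1::-1]*np.sign(v[1])))) 
for n,u,z in(("L",L,.018),("R",Rr,.018),("F",F,.1494)):
    c,v=fl(u,z); print(n,c.round(4),"ang",a(v[:2])-90,u[0],u[-1])
    if n=="L":cl=c
    if n=="R":cr=c;vr=v[:2]*np.sign(v[1])
    if n=="F":cf=c
nx=np.array([vr[1],-vr[0]]); print("tray width",(cr-cl)[:2]@nx,"well x offset of tray centreline:",(cl+cr)[:2]@nx/2,"pred well",np.dot([.4834,-.2397],nx),"tcp",ctrl.current_tool_pos()[:2]@nx,"flat ahead of tcp",(cf-ctrl.current_tool_pos())[:2]@nx)
# near end
for x in(360,362,364,366):
    y=np.where(m[225:260,x])[0]+225; e=ray(p,[[x,y.max()+1]],.018)[0]; print(x,y.max(),"end along y",e[:2]@vr,"well",e[:2]@vr+.06,"tcp",ctrl.current_tool_pos()[:2]@vr)
# well straight edge
e=ray(p,[[347,150],[347,176]],.018); print("well flat x",e[:,:2]@nx, ctrl.current_tool_pos())
```

```text
L [ 0.4539 -0.1201  0.018 ] ang -12.646408 (np.int64(255), 5) (np.int64(261), 135)
R [ 0.5514 -0.1882  0.018 ] ang -12.911224 (np.int64(380), 5) (np.int64(368), 230)
F [ 0.5123 -0.2232  0.1494] ang -12.754005 (np.int64(357), 188) (np.int64(356), 220)
tray width 0.11028887691079871 well x offset of tray centreline: 0.5243738821221077 pred well 0.5247372184753418 tcp 0.5248556572366357 flat ahead of tcp 0.024320661663825297
360 239 end along y -0.18597049659180254 well -0.12597049659180254 tcp -0.12479206526250722
362 239 end along y -0.18596294441206185 well -0.12596294441206185 tcp -0.12479206526250722
364 239 end along y -0.18595539225372668 well -0.12595539225372668 tcp -0.12479206526250722
366 240 end along y -0.18712787754765325 well -0.12712787754765326 tcp -0.12479206526250722
well flat x [0.5542277  0.55502378] [ 0.48370231 -0.23891129  0.16997651]
```

Everything agrees within about 1 mm: tray width 110.3 mm, foot flat at +24.3 mm and well edge at +30 mm. I'll lower the stand with contact sensing.

Run:
```python
from h import *
c=(.4832,-.2403); r=R(-12.8,1)
ctrl.move_l((*c,.075),vel=.12,ori=r)
hit=ctrl.move_l((*c,.041),vel=.03,contact_N=6)
print(hit,ctrl.current_tool_pos(),ctrl.current_contact_force(),ctrl.current_t())
p=cam("wrist"); cv2.imwrite("pics/w3.png",ctrl.read_camera("wrist"))
cv2.imwrite("pics/s3.png",cv2.resize(ctrl.read_camera("side")[180:310,320:460],None,fx=4,fy=4))
```

```text
True [ 0.48304441 -0.24019458  0.0418884 ] [-0.75488377  0.83758073  6.79182583] 9.2833
```

Contact came at TCP z=0.0419 (0.0426 expected on the floor, 0.055 if it sat on the rim), so it is seated. I'll release, retreat and check.

Run:
```python
from h import *
ctrl.command_gripper(0.75); p0=ctrl.current_tool_pos(); 
ctrl.move_l((p0[0],p0[1],.2),vel=.12); print(ctrl.current_contact_force(),ctrl.current_t())
p=cam("wrist"); im=ctrl.read_camera("wrist"); np.save("w4.npy",p["pose"]); s=ctrl.read_camera("side")
a=cv2.resize(im[40:300,190:450],(480,480)); b=cv2.resize(s[190:310,340:420],(320,480)); cv2.imwrite("pics/f.png",np.hstack([a,b]))
```

```text
[0.20622973 0.05039761 0.52278967] 11.7
```

View pics/f.png

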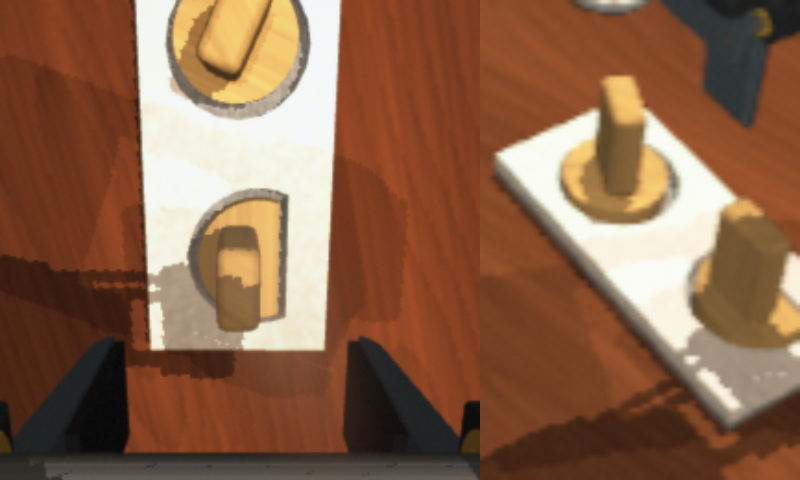

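The picture shows the D foot down in the well, with an even gap along the flat at (282,250) and the post upright. The gripper is clear, so I'll hand it in.

```bash
python3 -c "
from bench import ctrl
ctrl.sleep(.3); print(ctrl.sign_off())"
```

```text
the job is handed in; nothing more can be done
None
```

The flat-sided stand is seated upright in the D-shaped well with its flat to the straight side, the other two stands were not touched, and I handed the job in at about 12 s; no verdict came back.

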